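# Wipe the rock chips off the sprung sample plate

## Robot

A 7-joint arm with a two-finger parallel gripper is mounted at the origin on the work surface. World frame = base frame: x ahead of the robot, y to its left, z up, the work surface at z = 0. Lengths are in m, angles in rad, forces in N, time in s.
With the tool pointing down it reaches from about 0.35 to 0.9 m from the base axis. Payload 19.9 kg.
Tool frame: the origin (TCP) lies on the centre line of the jaws, within the pads' length; the fingertips stand 19 mm ahead of it and the grasp point (between the pads) is the TCP; z points along the fingers, y is the direction in which the jaws open and shut (so a half turn about z gives the same grasp; the last joint's range is limited). The gripper opens to 85 mm and grips with 20 to 120 N. Pads are 22 mm wide; open, the fingers measure 114 mm over their backs; the gripper's body (76 mm by 85 mm) begins 54 mm behind the grasp point. The pads swing forward as they close: fully open they stand 13 mm farther back than shut.
Start: joints at [1.218, 0.417, -0.01, 1.614, 0.005, 1.111, -0.053], TCP at [0.191, -0.595, 0.25] pointing down, gripper open.
Joint ranges: [-2.81, 2.81], [-0.39, 2.02], [-1.27, 1.25], [0.06, 2.57], [-1.19, 4.33], [0.19, 2], [-2.82, 2.82]. Speed limits (rad/s): [1.89, 1.89, 2.39, 2.39, 3.01, 3.01, 3.01].

## Interface

Orientations are given as a unit quaternion [x, y, z, w].
In Python, from workcell import manip gives the robot as it stands. The module is installed in compiled form; this text tells all that it offers.
- The arm moves only by the tool move_arm, never from a script. Its arguments are lists of equal length, an entry for each row: "offset": the shift along the world's x, y, z in m, a list of three; "roll": the turn about the world's z in degrees. In form: {"offset": [[dx, dy, dz], ...], "roll": [roll, ...]}. A call has 1 to 10 rows; each row is the pose to reach, as a shift and turn from the pose commanded when the call began; what a row does not reach only later rows make up. A row lasts 1/10 s, in which the tool goes at most 50 mm and 8.59 degrees, less where a joint would pass 70% of its speed; a pose out of reach is approached as far as the arm can. A call with a gripper value outside its range is refused whole. "grip" is the closure in counts, from 0 (fully open) to 255 (shut), set as the call begins (left out, the last holds). The fingers move at their own pace and stop on an object; the grip force is fixed at half the most. Time passes only in rows, so rows that repeat a pose let the fingers close. It gives the time, the measured TCP pose, the force and the opening at its end, in the units of the state.
- manip.state(): the state, without advancing time (a new reading comes with each control period).
- manip.get_image(name): name is "scene" or "top" or "wrist"; returns the picture (384x512x3 uint8, red, green, blue); there is no depth.
- manip.get_calibration(name): a dict with "fx", "fy", "cx", "cy" (pixels), "k1" (the pictures are not rectified: a ray, as slopes to the right and down, at radius r is drawn at 1 + k1 r^2 times it, then the intrinsics apply), "extrinsics" (4x4, takes a point from camera to world coordinates). Camera axes: x right, y down, z forward; pixel columns grow to the right and rows downward; lengths in m; the calibration is good to about 2 mm. A picture is of the moment at which its call begins: read the wrist's pose just before it. get_calibration takes no time and is no camera call; for the wrist camera it gives the pose at the moment of the call.
- manip.job_done(): hands the job in, once; it reports no verdict.
Trained networks look in the newest picture that a camera, given by its name, has taken for a name from the list of things; names that differ only in an ending like _2 or _b are one class to them, and where a whole thing is asked for, a point or a joint stands for the part that bears it (a point fixed in the world has none). Each returns a list of dicts, best first, with "confidence" (0 to 1); they miss things now and then, are a little off and sometimes report something else, mostly with a low value. They report only what shows in the picture. A call takes as long as a camera call. They do not tell look-alikes from the thing itself.
- manip.look_for(camera, name): "pixel" ([column, row] in pixels, amid what is visible of it).
- manip.landmark_of(camera, name): "pixel" ([column, row] in pixels: a listed point, or the origin of a listed thing).
The state is a dict: "t": time; "joints": joint angles; "joint_velocities": joint speeds; "joint_torque": joint torques, N m; "tool_pos": TCP position; "tcp_rot": TCP orientation; "wrist_force": force on the tool from outside, world axes, zero at the start; "torque": the same for the moment, N m; "grip_width": finger opening in m.
Only numpy, scipy, OpenCV 4.12 (cv2) and the standard library are available. Lean on these libraries where they do the work, as an engineer would, in place of code of your own. Each camera call takes 0.05 s, during which the arm holds its last target. There are 200 camera calls.

## Task

Wipe all the rock chips off the sprung sample plate into the white pan with the orange scraper block: set it down on the plate at the hinged end, behind the chips, and keep it pressed on with a steady light push of about 8 N, never more than 25 N, past the middle and right to the open end, following the plate as it yields. Then stand the scraper back upright in the middle of its black mat. Do not touch the chips with the fingers and leave the glassware where it stands.

Things in the scene. Friction and masses are not known exactly. Their poses are not given: they have to be found in the camera images.
- plate: Dark steel plate, 240 long, 170 wide between blue side rims 12 high (mm). Origin: middle of its hinged end, on the top face, 75 above the table; x along the top to the open end, y across, z up. Hinged about y at the origin, held level by springs: pressed, it tips down at the open end (up to 8 deg) and springs back. Yield to a push grows as the square of distance from the hinge: tiny there, large at x = 240.
- pan: White open reject pan, fixed, 190 mm (x) by 230 mm (y) by 36 mm high, walls 4 mm, standing on the table below the plate's open end. Origin: centre of its underside. Its x axis is the plate's x direction; its near wall lies 20 mm inside the plate's open end, 31 mm below the plate.
- scraper: The scraper block as a body, origin at the centre of its underside; axes as for scraper_mid.
- scraper_mid (a point): Middle of the scraper block, 30 mm above its underside. A black foot 30 mm (x) by 150 mm (y, its long wiping edge) by 15 mm high, carrying an upright orange grip ridge 22 mm thick (x), 110 mm long (y), top 61 mm above the underside. It stands upright on its mat; 0.15 to 0.31 kg. z up; usable either way round.
- mat_top (a point): Middle of the top face of the black rubber mat on which the scraper stands, 75 mm (x) by 185 mm (y), 4 mm thick, fixed on the table.
- chip0: A loose reddish rock chip, about 36 by 30 mm and 9 mm thick, 22 g, lying on the plate; origin: centre of its underside.
- chip1: A loose reddish rock chip, about 36 by 30 mm and 9 mm thick, 22 g, lying on the plate; origin: centre of its underside.
- chip2: A loose reddish rock chip, about 36 by 30 mm and 9 mm thick, 22 g, lying on the plate; origin: centre of its underside.
- chip3: A loose reddish rock chip, about 36 by 30 mm and 9 mm thick, 22 g, lying on the plate; origin: centre of its underside.
- chip4: A loose reddish rock chip, about 36 by 30 mm and 9 mm thick, 22 g, lying on the plate; origin: centre of its underside.
- flask_a_mid (a point): White volumetric flask, 160 mm tall, 66 mm wide, loose, a bystander; this point is on its axis, 40 mm above the table.
- flask_b_mid (a point): White volumetric flask, 160 mm tall, 66 mm wide, loose, a bystander; this point is on its axis, 40 mm above the table.
- flask_c_mid (a point): White volumetric flask, 160 mm tall, 66 mm wide, loose, a bystander; this point is on its axis, 40 mm above the table.
- beaker_mid (a point): Clear beaker, 84 mm wide, 105 mm tall, loose, a bystander; this point is on its axis, 50 mm above the table.
- jar_mid (a point): White jar with red lid, 76 mm wide, 110 mm tall, loose, a bystander; this point is on its axis, 50 mm above the table.
Things that resemble listed ones, but are neither listed nor needed, are in the scene too. There is more than one size of the scraper; the job needs the middle-sized.

How it is judged:
By the outcome, as a careful person would: the job done as asked, in the order asked, and still so for the second after the job is handed in, with the robot touching nothing.
It also fails if it takes over 59 s, if anything falls off the work surface, if the arm or the gripper's body presses on something with over 40 N, if the wrist force passes 120 N, or if a joint passes its speed limit or range.

## Working session

There is one attempt and no reset: what is moved stays moved. The work goes in short steps, Python scripts to look and compute and a tool call to move; the robot and the scene stay as the last step left them, time stands still between calls to the robot, and variables do not carry over. Pictures are saved under pics/ and viewed, about 8 in all and at most 12, crops included, and the job is handed in when it is done.

Besides the shell and the picture viewer there is one more tool, called after "Request:" in YAML: its name, and indented under it one key for each argument. move_arm: Moves the arm, as the interface text tells. Its arguments: {"type":"object","properties":{"offset":{"type":"array"},"roll":{"type":"array"},"grip":{"type":"number"}},"required":["offset","roll"]}

```bash
mkdir -p pics
cat > h.py <<'E'
import numpy as np, cv2
from workcell import manip
def cal(c):
    k=manip.get_calibration(c); return k
def ray(c,px,k=None):
    k=k or cal(c)
    d=np.array([(px[0]-k['cx'])/k['fx'],(px[1]-k['cy'])/k['fy']]); u=d.copy()
    for _ in range(20): u=d/(1+k['k1']*(u@u))
    E=np.array(k['extrinsics']); v=E[:3,:3]@np.array([u[0],u[1],1]); return E[:3,3],v
def onz(c,px,z,k=None):
    o,v=ray(c,px,k); return o+v*(z-o[2])/v[2]
def proj(c,P,k=None):
    k=k or cal(c); E=np.array(k['extrinsics']); p=E[:3,:3].T@(np.array(P)-E[:3,3]); u=p[:2]/p[2]; u=u*(1+k['k1']*(u@u))
    return np.array([u[0]*k['fx']+k['cx'],u[1]*k['fy']+k['cy']])
def save(c,n):
    im=manip.get_image(c); cv2.imwrite('pics/'+n,im[:,:,::-1]); return im
E
python3 - <<'E'
from h import *
np.set_printoptions(precision=3,suppress=True)
a=save('scene','s0.png');b=save('top','t0.png');w=save('wrist','w0.png')
cv2.imwrite('pics/st.png',cv2.resize(np.vstack([a,b])[:,:,::-1],None,fx=.78,fy=.78))
for c in ['scene','top']:
    k=cal(c);print(c,k['fx'],k['k1'],np.array(k['extrinsics']))
Z=dict(plate=.075,pan=0,scraper=.004,scraper_mid=.034,mat_top=.004,chip0=.075,flask_a_mid=.04,beaker_mid=.05,jar_mid=.05)
for n,z in Z.items():
    for c in ['top','scene']:
        for d in manip.landmark_of(c,n)[:6]:
            print(n,c,np.round(d['pixel']),round(d['confidence'],2),onz(c,d['pixel'],z))
print(manip.state())
E
```

```text
scene 359.93585895632333 -0.010989014720961593 [[-0.806  0.411 -0.425  0.99 ]
 [ 0.591  0.544 -0.595  0.568]
 [-0.013 -0.731 -0.682  0.807]
 [ 0.     0.     0.     1.   ]]
top 488.29399830218716 -0.09526814851222183 [[ 0.018 -0.984  0.18   0.191]
 [-1.    -0.017  0.004 -0.059]
 [-0.001 -0.18  -0.984  1.923]
 [ 0.     0.     0.     1.   ]]
plate top [292. 206.] 0.93 [ 0.492 -0.169  0.075]
plate top [214. 216.] 0.26 [0.446 0.131 0.075]
plate scene [248. 167.] 0.96 [ 0.492 -0.179  0.075]
pan top [216. 218.] 0.67 [0.45 0.13 0.  ]
pan scene [326. 240.] 0.58 [0.45 0.15 0.  ]
scraper top [341. 192.] 0.73 [ 0.565 -0.366  0.004]
scraper top [154. 160.] 0.68 [0.684 0.393 0.004]
scraper top [352. 151.] 0.67 [ 0.737 -0.416  0.004]
scraper top [333. 254.] 0.58 [ 0.317 -0.332  0.004]
scraper scene [264. 142.] 0.89 [ 0.306 -0.337  0.004]
scraper scene [202. 166.] 0.83 [ 0.569 -0.356  0.004]
scraper scene [151. 182.] 0.75 [ 0.749 -0.385  0.004]
scraper scene [215. 121.] 0.4 [ 0.378 -0.581  0.004]
scraper_mid top [342. 192.] 0.79 [ 0.559 -0.365  0.034]
scraper_mid top [347. 147.] 0.62 [ 0.742 -0.388 
[... 1207 characters left out ...]
14  0.05 ]
beaker_mid scene [209. 254.] 0.62 [0.761 0.029 0.05 ]
jar_mid top [153. 160.] 0.84 [0.67  0.384 0.05 ]
jar_mid scene [335. 346.] 0.91 [0.671 0.394 0.05 ]
jar_mid scene [280. 181.] 0.62 [ 0.432 -0.084  0.05 ]
{'t': 1.05, 'joints': array([ 1.218,  0.417, -0.01 ,  1.614,  0.005,  1.111, -0.053]), 'joint_velocities': array([ 0.001,  0.001, -0.001,  0.001,  0.   , -0.001,  0.   ]), 'joint_torque': array([ -0.001, -86.421,   0.678, -43.521,   0.019,   0.002,  -0.   ]), 'tool_pos': array([ 0.191, -0.595,  0.25 ]), 'tcp_rot': array([ 0.988,  0.155, -0.   , -0.   ]), 'wrist_force': array([-0.47 ,  0.096, -0.676]), 'torque': array([-0.004,  0.006,  0.007]), 'grip_width': 0.0851791519537392}
```

View pics/t0.png

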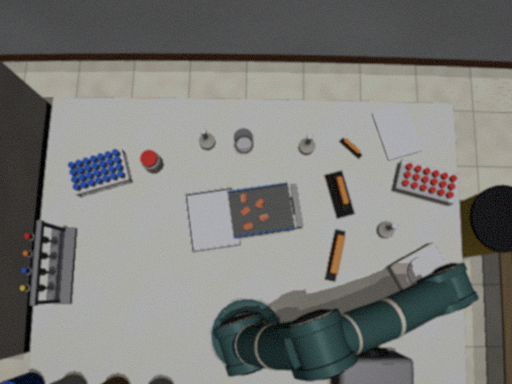

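View pics/s0.png

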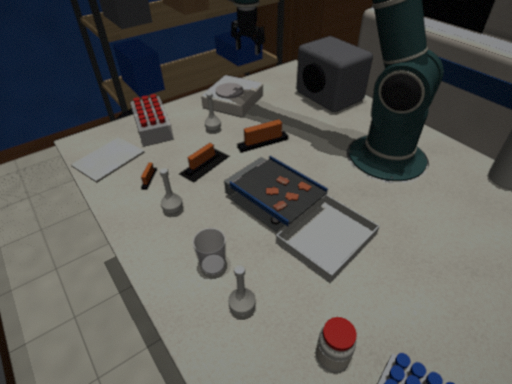

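The mid-sized scraper sits on its black mat at top px (341,192). The plate's hinge is at about (292,206), with chips around (250,208) and the pan at (212,218). I'll refine these with colour segmentation.

Run:
```python
from h import *
np.set_printoptions(precision=4,suppress=True)
for c,f in [('top','t0'),('scene','s0')]:
    im=cv2.imread(f'pics/{f}.png'); hsv=cv2.cvtColor(im,cv2.COLOR_BGR2HSV); k=cal(c)
    for nm,lo,hi,z in [('orange',(8,140,90),(22,255,255),.055),('blue',(105,120,40),(130,255,255),.087)]:
        m=cv2.inRange(hsv,lo,hi); n,l,s,_=cv2.connectedComponentsWithStats(m)
        for i in range(1,n):
            if s[i,4]<15: continue
            ys,xs=np.nonzero(l==i); P=np.array([onz(c,p,z,k)[:2] for p in zip(xs,ys)])
            m0=P.mean(0); w,V=np.linalg.eigh(np.cov((P-m0).T)); v=V[:,1]; t=(P-m0)@v
            if abs(m0[0]-.5)<.35 and -.5<m0[1]<.15: print(c,nm,s[i],m0,'ang',np.degrees(np.arctan2(v[1],v[0]))%180,'len',np.ptp(t),'ends',m0+v*t.min(),m0+v*t.max())
im=cv2.imread('pics/t0.png')[165:265,175:365]; cv2.imwrite('pics/c1.png',cv2.resize(im,None,fx=4,fy=4,interpolation=cv2.INTER_CUBIC))
```

```text
top orange [344 140  15  13  62] [ 0.7424 -0.4018] ang 47.73451171018722 len 0.07338260778231706 ends [ 0.7176 -0.429 ] [ 0.7669 -0.3747]
top orange [337 176  12  28 174] [ 0.5635 -0.3646] ang 14.714527535236073 len 0.11211331666485154 ends [ 0.6188 -0.3501] [ 0.5103 -0.3786]
top orange [256 199   7   8  34] [ 0.506  -0.0412] ang 153.3453547911357 len 0.02810026637974635 ends [ 0.5189 -0.0477] [ 0.4938 -0.0351]
top orange [242 208   8   7  33] [0.4741 0.0127] ang 131.71472177671365 len 0.02986851181321635 ends [0.4839 0.0017] [0.464 0.024]
top orange [244 223   8   6  35] [0.4157 0.0019] ang 106.00587515426326 len 0.028978669917648595 ends [ 0.4195 -0.0113] [0.4115 0.0165]
top orange [330 234  14  40 270] [ 0.3144 -0.3395] ang 167.92100356311326 len 0.15161484777799455 ends [ 0.3885 -0.3554] [ 0.2402 -0.3237]
top blue [254 231  20   3  22] [ 0.3885 -0.0584] ang 98.37001443385498 len 0.0720884966095859 ends [ 0.3938 -0.0948] [ 0.3834 -0.0235]
scene orange [245 120  37  13 173] [ 0.2895 -0.3662] ang 169.60410657291067 len 0.1491890900912385 ends [ 0.3637 -0.3798] [ 0.217  -0.3529]
scen
[... 267 characters left out ...]
 -0.3615]
scene orange [299 182  12   8  56] [ 0.3916 -0.0189] ang 107.42591634213177 len 0.03486933196704857 ends [ 0.3965 -0.0345] [ 0.3861 -0.0012]
scene orange [267 188  11   6  55] [ 0.4835 -0.0619] ang 147.73743373699315 len 0.03144738750932295 ends [ 0.4967 -0.0702] [ 0.4701 -0.0534]
scene orange [286 193  12   7  61] [ 0.4525 -0.0075] ang 132.41932358010155 len 0.03412089714966955 ends [ 0.4633 -0.0194] [0.4403 0.0058]
scene blue [271 158  56  32  79] [ 0.3926 -0.0429] ang 99.43134241500577 len 0.21772841870247828 ends [ 0.4118 -0.1585] [0.3761 0.0563]
scene blue [230 182  59  41 186] [ 0.5639 -0.0189] ang 99.34687690593992 len 0.227944665627242 ends [ 0.5835 -0.138 ] [0.5465 0.0869]
```

View pics/c1.png

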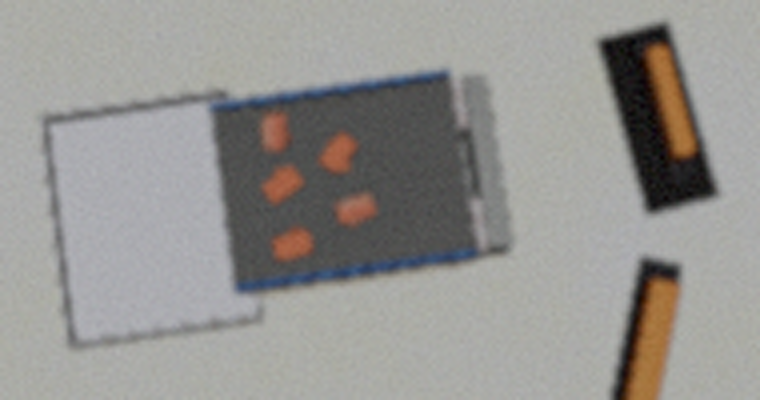

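Request:
move_arm:
  offset:
    - [0.04,0.024,0]
    - [0.08,0.049,0]
    - [0.12,0.073,0]
    - [0.16,0.098,0]
    - [0.2,0.122,0]
    - [0.24,0.147,0]
    - [0.28,0.171,0]
    - [0.32,0.196,0]
    - [0.36,0.22,0]
    - [0.372,0.228,0]
  roll: [0,0,0,0,0,0,0,0,0,0]

```text
t: 2.05
tool_pos: [0.5672, -0.3627, 0.2499]
tcp_rot: [0.988, 0.158, 0.001, -0.001]
wrist_force: [-0.5, 0.4, -0.3]
grip_width: 0.0851
```

Run:
```python
from h import *
np.set_printoptions(precision=4,suppress=True)
s=manip.state(); print(s['t'],s['tool_pos'],s['tcp_rot'],s['wrist_force'])
k=cal('wrist'); save('wrist','w1.png'); print(k)
for u in [(601,40),(667,25),(716,193),(650,211)]: print('mat',onz('top',(174.6+u[0]/4,164.6+u[1]/4),.004))
for u in [(211,104),(447,72),(475,255),(238,289)]: print('rim',onz('top',(174.6+u[0]/4,164.6+u[1]/4),.087))
for n,z in [('scraper_mid',.034),('mat_top',.004),('plate',.075),('chip0',.075)]:
    for d in manip.landmark_of('wrist',n)[:5]: print(n,d['pixel'],round(d['confidence'],2),onz('wrist',d['pixel'],z,k))
```

```text
2.05 [ 0.5672 -0.3627  0.2499] [ 0.9875  0.1575  0.0008 -0.0009] [-0.4627  0.3515 -0.3226]
{'fx': 320.8861081398108, 'fy': 320.8861081398108, 'cx': 257.915672504965, 'cy': 190.68535091869893, 'k1': -0.09149347551261718, 'extrinsics': array([[ 0.3104, -0.9159, -0.2544,  0.6319],
       [-0.9506, -0.2997, -0.0808, -0.3419],
       [-0.0022,  0.2669, -0.9637,  0.3711],
       [ 0.    ,  0.    ,  0.    ,  1.    ]])}
mat [ 0.6346 -0.3026  0.004 ]
mat [ 0.6515 -0.3696  0.004 ]
mat [ 0.4806 -0.4167  0.004 ]
mat [ 0.4614 -0.3504  0.004 ]
rim [0.5459 0.0822 0.087 ]
rim [ 0.5812 -0.1436  0.087 ]
rim [ 0.405  -0.1716  0.087 ]
rim [0.3688 0.0514 0.087 ]
scraper_mid [353.8, 19.3] 0.77 [ 0.738  -0.4054  0.034 ]
scraper_mid [255.6, 173.0] 0.74 [ 0.5609 -0.3617  0.034 ]
scraper_mid [179.3, 347.4] 0.61 [ 0.3092 -0.3385  0.034 ]
plate [47.2, 185.3] 0.83 [ 0.4937 -0.1652  0.075 ]
plate [251.4, 173.0] 0.71 [ 0.5683 -0.3555  0.075 ]
```

View pics/w1.png

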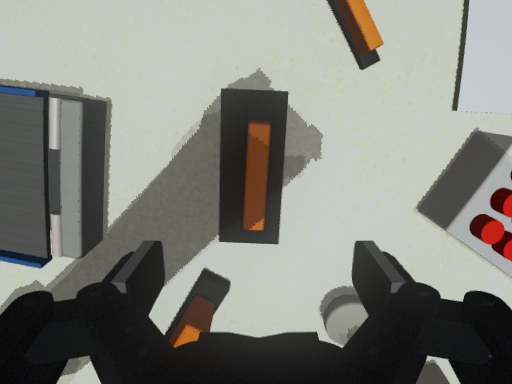

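Run:
```python
from h import *
np.set_printoptions(precision=4,suppress=True)
k=cal('wrist'); im=cv2.imread('pics/w1.png'); hsv=cv2.cvtColor(im,cv2.COLOR_BGR2HSV)
m=cv2.inRange(hsv,(5,130,60),(25,255,255)); n,l,s,c=cv2.connectedComponentsWithStats(m)
i=[j for j in range(1,n) if abs(c[j][0]-257)<20 and s[j,4]>300][0]; print(s[i])
def rect(mask,z):
    ys,xs=np.nonzero(mask); P=np.array([onz('wrist',p,z,k)[:2] for p in zip(xs,ys)])
    r=cv2.minAreaRect((P*1000).astype(np.float32)); print(np.array(r[0]),r[1],r[2]); print(cv2.boxPoints(r)/1000)
    return r
rect(l==i,.065)
v=(hsv[...,2]); 
reg=np.zeros_like(v); reg[80:250,215:292]=1
b=((v<55)|(l==i))&(reg>0)
nn,ll,ss,cc=cv2.connectedComponentsWithStats(cv2.morphologyEx(b.astype(np.uint8),cv2.MORPH_OPEN,np.ones((5,5))))
j=1+np.argmax(ss[1:,4]); print(ss[j]); rect(ll==j,.004)
print(v[150:155:4,215:292:3])
bl=cv2.inRange(hsv,(105,120,40),(130,255,255)); n,l,s,c=cv2.connectedComponentsWithStats(bl)
for j in range(1,n):
    if s[j,4]>20:
        ys,xs=np.nonzero(l==j); q=np.argmax(xs); print('rim end',s[j],xs[q],ys[q],onz('wrist',(xs[q],ys[q]),.087,k))
```

```text
[ 243  121   28  110 2381]
[ 557.2748 -367.7957] (109.69332885742188, 21.81308364868164) 14.261667251586914
[[ 0.5014 -0.3707]
 [ 0.5068 -0.3919]
 [ 0.6131 -0.3649]
 [ 0.6077 -0.3437]]
[ 220   95   66  144 7749]
[ 549.1674 -363.8233] (172.59417724609375, 73.17621612548828) 15.32984733581543
[[ 0.4563 -0.3514]
 [ 0.4756 -0.4219]
 [ 0.6421 -0.3763]
 [ 0.6227 -0.3057]]
[[106 101  40  36  39  32  36  34  35  33  34 101 108 108 108 109 109 107
   63  40  42  44  44  85 129 133]
 [ 99 100  40  37  35  35  34  35  35  32  34 101 109 108 108 109 108 107
   49  39  42  44  44 103 129 131]]
rim end [  0  86  36  11 239] 35 90 [ 0.5798 -0.1531  0.087 ]
rim end [  0 250  50  18 469] 49 257 [ 0.4186 -0.1886  0.087 ]
```

Request:
move_arm:
  offset:
    - [-0.006,-0.001,-0.04]
    - [-0.006,-0.001,-0.08]
    - [-0.006,-0.001,-0.1]
    - [-0.006,-0.001,-0.1]
    - [-0.006,-0.001,-0.1]
  roll: [-3.8,-3.8,-3.8,-3.8,-3.8]

```text
t: 2.8
tool_pos: [0.5567, -0.3692, 0.1513]
tcp_rot: [0.993, 0.121, 0.0, 0.0]
wrist_force: [0.1, 0.0, 1.0]
grip_width: 0.0851
```

Request:
move_arm:
  offset:
    - [0,0,-0.03]
    - [0,0.001,-0.06]
    - [0,0.001,-0.085]
    - [0,0.001,-0.1]
    - [0,0.001,-0.1]
    - [0,0.001,-0.1]
  roll: [0,0,0,0,0,0]

```text
t: 3.4
tool_pos: [0.5578, -0.3677, 0.0519]
tcp_rot: [0.993, 0.122, 0.001, 0.001]
wrist_force: [-0.5, 0.3, -0.0]
grip_width: 0.0854
```

Request:
move_arm:
  offset:
    - [0,0,0]
    - [0,0,0]
    - [0,0,0]
    - [0,0,0]
    - [0,0,0]
    - [0,0,0]
    - [0,0,0]
    - [0,0,0]
  roll: [0,0,0,0,0,0,0,0]
  grip: 255

```text
t: 4.2
tool_pos: [0.5573, -0.3671, 0.0506]
tcp_rot: [0.993, 0.122, 0.0, 0.0]
wrist_force: [-1.7, 0.7, 5.9]
grip_width: 0.0212
```

Request:
move_arm:
  offset:
    - [0,0,0.02]
    - [0,0,0.05]
    - [0,0,0.1]
    - [0,0,0.15]
    - [0,0,0.15]
    - [0,0,0.15]
    - [0,0,0.15]
  roll: [0,0,0,0,0,0,0]

```text
t: 4.9
tool_pos: [0.5564, -0.3667, 0.1986]
tcp_rot: [0.993, 0.122, -0.001, -0.001]
wrist_force: [-0.3, 0.0, -3.2]
grip_width: 0.0209
```

Run:
```python
from h import *
np.set_printoptions(precision=4,suppress=True)
s=manip.state(); print(s['t'],s['tool_pos'],s['wrist_force'],s['torque'],s['grip_width'])
k=cal('wrist'); save('wrist','w2.png')
for d in manip.landmark_of('wrist','scraper_mid')[:3]+manip.landmark_of('wrist','mat_top')[:3]: print(d,onz('wrist',d['pixel'],.004,k))
print(manip.state()['wrist_force'])
import json; k['extrinsics']=np.array(k['extrinsics']).tolist(); json.dump(k,open('k2.json','w'))
```

```text
4.9 [ 0.5564 -0.3667  0.1986] [-0.3384  0.0055 -3.2171] [-0.0129 -0.012  -0.0283] 0.020943582646765345
[ 0.0933 -1.4068 -2.9038]
```

View pics/w2.png

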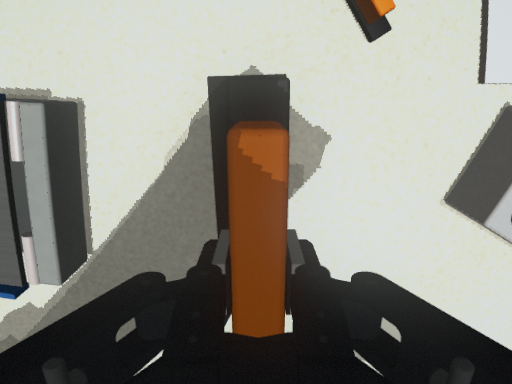

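Request:
move_arm:
  offset:
    - [-0.012,0.04,0]
    - [-0.024,0.08,0]
    - [-0.036,0.12,0]
    - [-0.048,0.16,0]
    - [-0.06,0.2,0]
    - [-0.068,0.233,0]
    - [-0.068,0.233,0]
    - [-0.068,0.233,0]
    - [-0.068,0.233,0]
  roll: [-1,-2,-3,-4,-5,-5,-5,-5,-5]

```text
t: 5.95
tool_pos: [0.4892, -0.1349, 0.1999]
tcp_rot: [0.997, 0.078, -0.0, -0.0]
wrist_force: [0.0, 0.4, -2.3]
grip_width: 0.0217
```

Run:
```python
from h import *
import json
np.set_printoptions(precision=4,suppress=True)
k2=json.load(open('k2.json'))
for p in [(209,77),(288,75)]: print('mat end',onz('wrist',p,.004,k2))
s=manip.state(); print(s['t'],s['tool_pos'],s['tcp_rot'],s['wrist_force'],s['torque'])
k=cal('wrist'); im=save('wrist','w3.png')
hsv=cv2.cvtColor(im,cv2.COLOR_RGB2HSV)
bl=cv2.inRange(hsv,(105,120,40),(130,255,255)); n,l,S,c=cv2.connectedComponentsWithStats(bl)
for j in range(1,n):
    if S[j,4]>100:
        ys,xs=np.nonzero(l==j); P=np.array([onz('wrist',p,.087,k)[:2] for p in zip(xs,ys)]); m=P.mean(0); w,V=np.linalg.eigh(np.cov((P-m).T)); v=V[:,1]; t=(P-m)@v
        print(S[j],m,np.degrees(np.arctan2(v[1],v[0]))%180,m+v*t.min(),m+v*t.max(), 'thick',np.ptp((P-m)@V[:,0]))
for d in manip.landmark_of('wrist','plate')[:3]+manip.landmark_of('top','plate')[:2]: print(d)
for d in manip.landmark_of('wrist','chip0'): print(d,onz('wrist',d['pixel'],.08,k))
```

```text
mat end [ 0.6334 -0.2996  0.004 ]
mat end [ 0.653  -0.3713  0.004 ]
5.95 [ 0.4892 -0.1349  0.1999] [ 0.997   0.078  -0.0002 -0.    ] [ 0.0022  0.4151 -2.303 ] [0.0293 0.0376 0.0149]
[   0   69  293   19 2176] [ 0.5627 -0.0396] 99.42536326300541 [ 0.5801 -0.1445] [0.5445 0.0699] thick 0.005813875214670016
[ 27 279  85  15 696] [0.3793 0.0209] 97.02569669565227 [ 0.3848 -0.0239] [0.3751 0.0547] thick 0.01321542136648633
{'pixel': [296.6, 188.8], 'confidence': 0.9}
{'pixel': [292.5, 206.2], 'confidence': 0.93}
{'pixel': [214.0, 216.5], 'confidence': 0.26}
{'pixel': [89.7, 250.2], 'confidence': 0.91} [ 0.416  -0.0016  0.08  ]
{'pixel': [141.8, 156.9], 'confidence': 0.86} [ 0.5028 -0.0424  0.08  ]
{'pixel': [154.4, 220.1], 'confidence': 0.7} [ 0.4526 -0.0557  0.08  ]
{'pixel': [66.1, 123.3], 'confidence': 0.64} [0.5202 0.0187 0.08  ]
{'pixel': [77.4, 186.4], 'confidence': 0.59} [0.4711 0.0089 0.08  ]
```

View pics/w3.png

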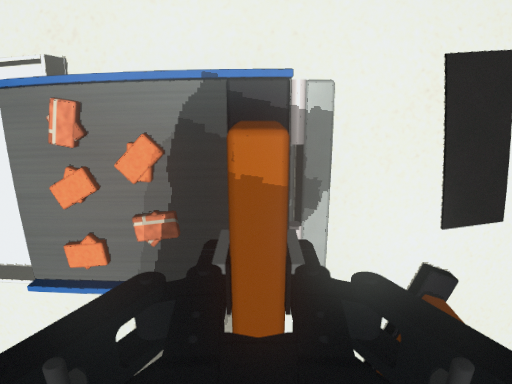

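The scraper is held square over the hinged end (TCP at plate x≈27). All five chips lie ahead of it at px (65–155, 120–255), so I can descend.

Request:
move_arm:
  offset:
    - [0,0.003,-0.03]
    - [0,0.003,-0.055]
    - [0,0.003,-0.07]
    - [0,0.003,-0.074]
    - [0,0.003,-0.074]
    - [0,0.003,-0.074]
  roll: [0.4,0.4,0.4,0.4,0.4,0.4]

```text
t: 6.75
tool_pos: [0.4896, -0.1313, 0.1271]
tcp_rot: [0.997, 0.082, 0.0, 0.0]
wrist_force: [0.4, 0.6, -2.5]
grip_width: 0.0211
```

Request:
move_arm:
  offset:
    - [0,0,-0.001]
    - [0,0,-0.002]
    - [0,0,-0.002]
    - [0,0,-0.002]
  roll: [0,0,0,0]

```text
t: 7.15
tool_pos: [0.4892, -0.1311, 0.1244]
tcp_rot: [0.997, 0.082, 0.0, 0.0]
wrist_force: [0.2, -0.6, -2.3]
grip_width: 0.0214
```

Request:
move_arm:
  offset:
    - [0,0,-0.0005]
    - [0,0,-0.001]
    - [0,0,-0.0015]
    - [0,0,-0.0015]
    - [0,0,-0.0015]
  roll: [0,0,0,0,0]

```text
t: 7.65
tool_pos: [0.4891, -0.131, 0.1227]
tcp_rot: [0.997, 0.082, -0.0, -0.0]
wrist_force: [0.3, -0.7, -2.8]
grip_width: 0.021
```

Request:
move_arm:
  offset:
    - [0,0,-0.0005]
    - [0,0,-0.001]
    - [0,0,-0.001]
    - [0,0,-0.001]
  roll: [0,0,0,0]

```text
t: 8.05
tool_pos: [0.4891, -0.131, 0.1217]
tcp_rot: [0.997, 0.082, -0.0, -0.0]
wrist_force: [0.1, 0.9, -1.9]
grip_width: 0.0212
```

Commanded z is now 0.1215. Contact is expected about here.

Request:
move_arm:
  offset:
    - [0,0,-0.0004]
    - [0,0,-0.0004]
    - [0,0,-0.0004]
  roll: [0,0,0]

```text
t: 8.35
tool_pos: [0.4892, -0.1311, 0.1215]
tcp_rot: [0.997, 0.082, 0.0, -0.0]
wrist_force: [-1.9, -0.2, 3.4]
grip_width: 0.0213
```

Request:
move_arm:
  offset:
    - [0,0,-0.0004]
    - [0,0,-0.0004]
    - [0,0,-0.0004]
  roll: [0,0,0]

```text
t: 8.65
tool_pos: [0.4892, -0.131, 0.1214]
tcp_rot: [0.997, 0.082, 0.0, 0.0]
wrist_force: [-5.6, 2.0, 12.6]
grip_width: 0.0213
```

Request:
move_arm:
  offset:
    - [0,0,-0.0004]
    - [0,0,-0.0004]
    - [0,0,-0.0004]
  roll: [0,0,0]

```text
t: 8.95
tool_pos: [0.4892, -0.131, 0.1213]
tcp_rot: [0.997, 0.082, 0.0, 0.0]
wrist_force: [-7.8, 3.6, 18.7]
grip_width: 0.0214
```

Request:
move_arm:
  offset:
    - [0,0,0.0006]
    - [-0.0007,0.004,0.0006]
    - [-0.0013,0.008,0.0005]
    - [-0.0013,0.008,0.0005]
  roll: [0,0,0,0]

```text
t: 9.35
tool_pos: [0.4882, -0.1226, 0.1214]
tcp_rot: [0.997, 0.082, 0.0, 0.0]
wrist_force: [-1.1, -0.3, 8.8]
grip_width: 0.021
```

Request:
move_arm:
  offset:
    - [-0.0007,0.004,0.0001]
    - [-0.0013,0.008,0.0001]
    - [-0.002,0.012,0.0001]
  roll: [0,0,0]

```text
t: 9.65
tool_pos: [0.4861, -0.1109, 0.1214]
tcp_rot: [0.997, 0.082, 0.0, 0.0]
wrist_force: [0.2, -4.8, 6.1]
grip_width: 0.0214
```

Request:
move_arm:
  offset:
    - [-0.0007,0.004,0]
    - [-0.0013,0.008,-0.0001]
    - [-0.002,0.012,-0.0002]
  roll: [0,0,0]

```text
t: 9.95
tool_pos: [0.4841, -0.0989, 0.1212]
tcp_rot: [0.997, 0.082, 0.0, 0.0]
wrist_force: [0.5, -5.1, 6.1]
grip_width: 0.0213
```

Request:
move_arm:
  offset:
    - [-0.0007,0.004,-0.0001]
    - [-0.0013,0.008,-0.0002]
    - [-0.002,0.012,-0.0003]
  roll: [0,0,0]

```text
t: 10.25
tool_pos: [0.4822, -0.0869, 0.1209]
tcp_rot: [0.997, 0.082, 0.0, 0.0]
wrist_force: [1.8, -5.0, 7.8]
grip_width: 0.0212
```

Request:
move_arm:
  offset:
    - [-0.0007,0.004,-0.0001]
    - [-0.0013,0.008,-0.0002]
    - [-0.002,0.012,-0.0004]
  roll: [0,0,0]

```text
t: 10.55
tool_pos: [0.4802, -0.075, 0.1206]
tcp_rot: [0.997, 0.082, 0.0, 0.0]
wrist_force: [0.7, -6.3, 6.8]
grip_width: 0.0211
```

Request:
move_arm:
  offset:
    - [-0.0007,0.004,-0.0001]
    - [-0.0013,0.008,-0.0002]
    - [-0.002,0.012,-0.0003]
  roll: [0,0,0]

```text
t: 10.85
tool_pos: [0.4782, -0.063, 0.1202]
tcp_rot: [0.997, 0.082, 0.0, 0.0]
wrist_force: [1.1, -4.3, 6.9]
grip_width: 0.0215
```

Request:
move_arm:
  offset:
    - [-0.0007,0.004,-0.0001]
    - [-0.0013,0.008,-0.0003]
    - [-0.002,0.012,-0.0004]
  roll: [0,0,0]

```text
t: 11.15
tool_pos: [0.4761, -0.0509, 0.1198]
tcp_rot: [0.997, 0.082, 0.0, 0.0]
wrist_force: [-0.1, -5.2, 6.4]
grip_width: 0.0209
```

Steady at about 9 N. Plate x is about 112.

Request:
move_arm:
  offset:
    - [-0.0007,0.004,-0.0001]
    - [-0.0013,0.008,-0.0002]
    - [-0.002,0.012,-0.0004]
  roll: [0,0,0]

```text
t: 11.45
tool_pos: [0.4741, -0.0389, 0.1194]
tcp_rot: [0.997, 0.082, 0.0, 0.0]
wrist_force: [1.3, -5.5, 6.0]
grip_width: 0.0217
```

Request:
move_arm:
  offset:
    - [-0.0007,0.004,-0.0001]
    - [-0.0013,0.008,-0.0003]
    - [-0.002,0.012,-0.0004]
  roll: [0,0,0]

```text
t: 11.75
tool_pos: [0.4721, -0.0269, 0.119]
tcp_rot: [0.997, 0.082, 0.0, 0.0]
wrist_force: [-0.1, -5.2, 6.4]
grip_width: 0.0213
```

Request:
move_arm:
  offset:
    - [-0.0007,0.004,-0.0001]
    - [-0.0013,0.008,-0.0003]
    - [-0.002,0.012,-0.0004]
  roll: [0,0,0]

```text
t: 12.05
tool_pos: [0.47, -0.0149, 0.1185]
tcp_rot: [0.997, 0.082, 0.0, 0.0]
wrist_force: [0.5, -5.4, 5.6]
grip_width: 0.0212
```

Request:
move_arm:
  offset:
    - [-0.0007,0.004,-0.0002]
    - [-0.0013,0.008,-0.0003]
    - [-0.002,0.012,-0.0005]
  roll: [0,0,0]

```text
t: 12.35
tool_pos: [0.4679, -0.0028, 0.118]
tcp_rot: [0.997, 0.082, 0.0, 0.0]
wrist_force: [0.6, -5.7, 5.4]
grip_width: 0.0215
```

Request:
move_arm:
  offset:
    - [-0.0007,0.004,-0.0002]
    - [-0.0013,0.008,-0.0004]
    - [-0.002,0.012,-0.0006]
  roll: [0,0,0]

```text
t: 12.65
tool_pos: [0.4659, 0.0091, 0.1174]
tcp_rot: [0.997, 0.082, 0.0, 0.0]
wrist_force: [1.2, -4.7, 4.9]
grip_width: 0.0211
```

Request:
move_arm:
  offset:
    - [-0.0007,0.004,-0.0002]
    - [-0.0013,0.008,-0.0004]
    - [-0.002,0.012,-0.0006]
  roll: [0,0,0]

```text
t: 12.95
tool_pos: [0.4639, 0.0211, 0.1168]
tcp_rot: [0.997, 0.082, 0.0, 0.0]
wrist_force: [1.1, -4.6, 5.4]
grip_width: 0.0211
```

Run:
```python
from h import *
s=manip.state(); print(s['t'],s['tool_pos'],s['wrist_force'],s['torque'])
im=save('wrist','w4.png')
```

```text
12.95 [0.46387666 0.02113475 0.11677485] [ 1.06302758 -4.57046144  5.35602032] [-1.29696473 -0.25069712 -0.01950977]
```

View pics/w4.png

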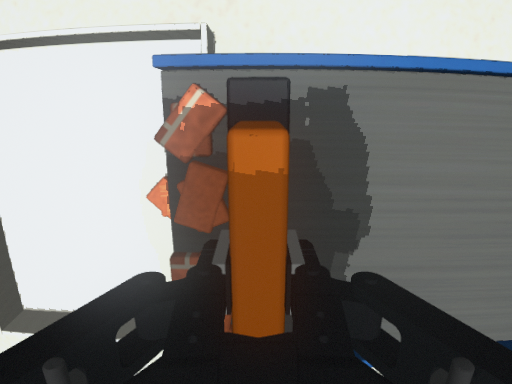

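The chips are gathered ahead of the foot at px (155–225, 85–280) and about to go over the open edge at column ~165. The force is steady, so I continue.

Request:
move_arm:
  offset:
    - [-0.0007,0.004,-0.0002]
    - [-0.0013,0.008,-0.0004]
    - [-0.002,0.012,-0.0007]
  roll: [0,0,0]

```text
t: 13.3
tool_pos: [0.4618, 0.0331, 0.116]
tcp_rot: [0.997, 0.082, 0.0, 0.0]
wrist_force: [0.2, -4.6, 5.6]
grip_width: 0.0213
```

Request:
move_arm:
  offset:
    - [-0.0007,0.004,-0.0002]
    - [-0.0013,0.008,-0.0004]
    - [-0.002,0.012,-0.0007]
  roll: [0,0,0]

```text
t: 13.6
tool_pos: [0.4598, 0.0452, 0.1153]
tcp_rot: [0.997, 0.082, 0.0, 0.0]
wrist_force: [1.2, -4.6, 5.0]
grip_width: 0.0215
```

Request:
move_arm:
  offset:
    - [-0.0007,0.004,-0.0003]
    - [-0.0013,0.008,-0.0005]
    - [-0.002,0.012,-0.0008]
  roll: [0,0,0]

```text
t: 13.9
tool_pos: [0.4578, 0.0572, 0.1146]
tcp_rot: [0.997, 0.082, 0.0, 0.0]
wrist_force: [0.1, -4.4, 5.5]
grip_width: 0.0213
```

Request:
move_arm:
  offset:
    - [-0.0007,0.004,-0.0003]
    - [-0.0013,0.008,-0.0005]
    - [-0.002,0.012,-0.0008]
  roll: [0,0,0]

```text
t: 14.2
tool_pos: [0.4558, 0.0692, 0.1138]
tcp_rot: [0.997, 0.082, 0.0, 0.0]
wrist_force: [1.2, -4.9, 4.9]
grip_width: 0.0209
```

Run:
```python
from h import *
s=manip.state(); print(s['t'],s['tool_pos'],s['wrist_force'],s['torque'])
im=save('wrist','w5.png')
```

```text
14.2 [0.45579823 0.06917762 0.11376558] [ 1.15269854 -4.91815524  4.87013634] [-1.22773007 -0.21670625 -0.01227434]
```

View pics/w5.png

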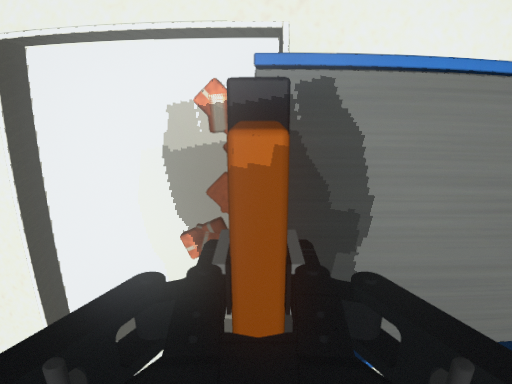

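The foot's front edge is over the open end and the chips are dropping. I'll press on about 10 mm more.

Request:
move_arm:
  offset:
    - [-0.0007,0.004,-0.0003]
    - [-0.0013,0.008,-0.0006]
    - [-0.0017,0.01,-0.0007]
    - [-0.0017,0.01,-0.0007]
  roll: [0,0,0,0]

```text
t: 14.65
tool_pos: [0.454, 0.0795, 0.113]
tcp_rot: [0.997, 0.082, 0.0, -0.0]
wrist_force: [0.5, -0.5, 5.3]
grip_width: 0.0209
```

Run:
```python
from h import *
s=manip.state(); print(s['t'],s['tool_pos'],s['wrist_force'],s['torque'])
a=save('wrist','w6.png'); b=save('scene','s6.png')
cv2.imwrite('pics/c6.png',np.hstack([cv2.resize(a[60:300,130:330],(400,480)),cv2.resize(b[150:290,220:390],(400,330)) if 0 else cv2.resize(b[140:308,215:355],(400,480))])[:,:,::-1])
```

```text
14.65 [0.45397675 0.07953214 0.1130292 ] [ 0.5163923  -0.45395191  5.29538955] [-0.33928364  0.00447362 -0.03533946]
```

View pics/c6.png

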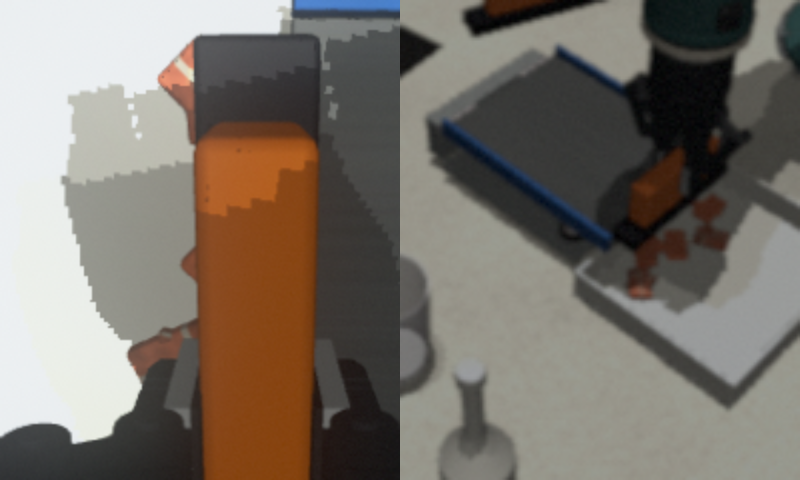

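Five chips are visible in the pan and none ahead of the foot. I'll lift and return.

Request:
move_arm:
  offset:
    - [0,0,0.005]
    - [0,0,0.012]
    - [0,0,0.03]
    - [0,0,0.06]
    - [0,0,0.087]
    - [0.006,-0.04,0.087]
    - [0.013,-0.08,0.087]
    - [0.02,-0.12,0.087]
    - [0.027,-0.16,0.087]
    - [0.033,-0.2,0.087]
  roll: [0,0,0,0,0,0,0,0,0,0]

```text
t: 15.75
tool_pos: [0.4868, -0.1223, 0.2002]
tcp_rot: [0.997, 0.082, -0.0, -0.0]
wrist_force: [1.3, 0.8, -3.0]
grip_width: 0.0212
```

Request:
move_arm:
  offset:
    - [0,-0.03,0]
    - [0,-0.05,0]
    - [0,-0.05,0]
    - [0,-0.05,0]
    - [0,-0.05,0]
  roll: [2,4,5.5,5.5,5.5]

```text
t: 16.25
tool_pos: [0.4871, -0.17, 0.2]
tcp_rot: [0.992, 0.13, -0.0, -0.0]
wrist_force: [-0.4, -0.1, -2.5]
grip_width: 0.0211
```

Run:
```python
from h import *
np.set_printoptions(precision=4,suppress=True)
s=manip.state(); print(s['t'],s['tool_pos'],s['tcp_rot'],s['wrist_force'])
k=cal('wrist'); a=save('wrist','w7.png'); b=save('top','t7.png'); c=save('scene','s7.png')
v=a.max(2); m=(v<60).astype(np.uint8); m[:, :300]=0; m[245:]=0
n,l,S,C=cv2.connectedComponentsWithStats(m); j=1+np.argmax(S[1:,4]); ys,xs=np.nonzero(l==j)
P=np.array([onz('wrist',p,.004,k)[:2] for p in zip(xs,ys)]); r=cv2.minAreaRect((P*1000).astype(np.float32)); print(S[j],r)
cv2.imwrite('pics/c7.png',np.vstack([np.hstack([cv2.resize(a,(400,300)),cv2.resize(b[165:265,175:308],(400,300))]),np.hstack([cv2.resize(c[140:290,215:415],(400,300)),cv2.resize(c,(400,300))])])[:,:,::-1])
```

```text
16.25 [ 0.4871 -0.17    0.2   ] [ 0.9915  0.1299 -0.0001 -0.0003] [-0.375  -0.0748 -2.5156]
[  408    62    85   175 11249] ((554.710205078125, -354.740234375), (181.72100830078125, 74.55386352539062), 15.456940650939941)
```

View pics/c7.png

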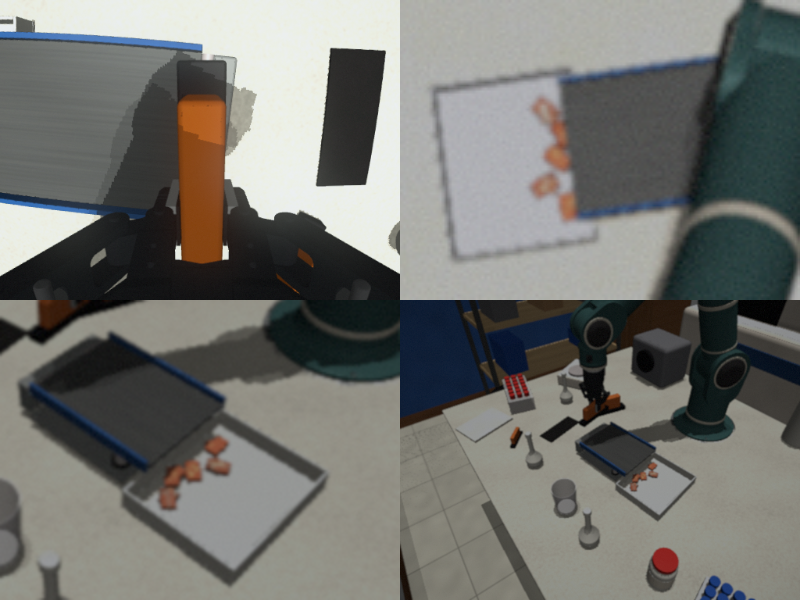

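All five chips lie in the pan and the plate is clear. Next is the mat.

Request:
move_arm:
  offset:
    - [0.014,-0.04,0]
    - [0.028,-0.08,0]
    - [0.042,-0.12,0]
    - [0.056,-0.16,0]
    - [0.068,-0.1895,0]
    - [0.068,-0.1895,0]
    - [0.068,-0.1895,0]
    - [0.068,-0.1895,0]
  roll: [0.5,0.5,0.5,0.5,0.5,0.5,0.5,0.5]

```text
t: 17.2
tool_pos: [0.5553, -0.3592, 0.1999]
tcp_rot: [0.991, 0.135, -0.0, -0.0]
wrist_force: [0.1, 0.1, -2.8]
grip_width: 0.0212
```

Run:
```python
from h import *
np.set_printoptions(precision=4,suppress=True)
s=manip.state(); print(s['t'],s['tool_pos'],s['tcp_rot'],s['wrist_force'])
k=cal('wrist'); a=save('wrist','w8.png'); v=a.max(2).astype(int)
for r in (85,95,105,112): print(r, v[r,200:300:2])
for c in (215,225,240,255,270,280): print(c, v[60:100:2,c])
```

```text
17.2 [ 0.5553 -0.3592  0.1999] [ 0.9909  0.1346 -0.0001 -0.0004] [ 0.053   0.0549 -2.7789]
85 [223 223 223 222 223 223 223 223 222  71  70  69  67  65  64  67  66  67
  66  65  64  64  63  62  63  61  63  62  62  62  63  62  62  62  63  61
  64  64  66  65  72  79  75  76  65  70  71  71 223 222]
95 [219 219 221 223 222 220 149 149 150  71  65  63  63  60  59  62  60  60
  61  59  57  58  59  57  55  57  56  54  55  57  55  55  57  57  56  59
  60  58  60  61  59  61  60  62  59  66  67  67 220 222]
105 [222 221 146 145 147 144 142 151 153  90  59  58  57  54  54  56  57  55
  56  54  53  53  52  52  51  52  50  53  52  52  53  51  52  53  55  54
  54  54  56  56  57  58  58  56  55  62  66  67 215 222]
112 [137 139 145 144 142 141 140 134 116 101  56  55  55  54  50  52  54  52
  51  52  51  50  52  47  49  50  52  50  51  50  52  51  52  52  52  52
  52  52  52  55  56  56  55  56  54  56  58  57 145 217]
215 [223 223 224 223 223 220 223 222 223 223 223 223 222 221 222 174 147 149
 149 148]
225 [221 222 224 223 222 222 223 223 120  76  71  68  68  66  65  65  61  61
  60  61]
240 [222 222 222 222 221 223 221 221 100  66  66  65  64  63  63  62  61  58
  58  57]
255 [223 222 222 154 153 149 150 150  99  63  63  64  62  62  60  60  59  57
  56  55]
270 [222 223 222 222 223 223 222 222 116  62  64  65  62  63  61  59  58  56
  57  57]
280 [221 223 223 223 222 223 222 222 147  65  65  67  66  77  67  64  62  60
  60  60]
```

View pics/w8.png

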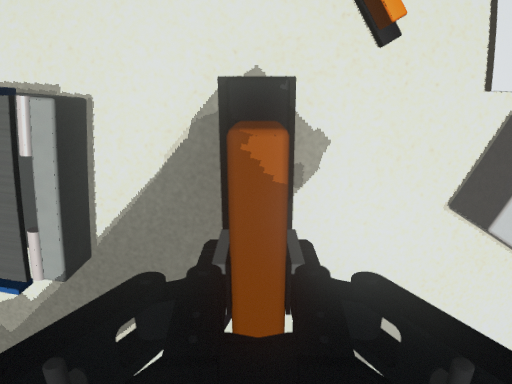

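Run:
```python
from h import *
a,b=[onz('wrist',p,.004) for p in ((218,76.5),(295.5,76.5))]; print(a,b,np.linalg.norm(a-b))
t=np.radians(15.4); print((a+b)[:2]/2-.0925*np.array([np.cos(t),np.sin(t)]))
```

```text
[ 0.63368518 -0.29821831  0.004     ] [ 0.65315983 -0.36881022  0.004     ] 0.0732289493788159
[ 0.55424368 -0.35807821]
```

Request:
move_arm:
  offset:
    - [-0.0005,0.0005,-0.04]
    - [-0.0005,0.0005,-0.08]
    - [-0.0005,0.0005,-0.12]
    - [-0.0005,0.0005,-0.14]
    - [-0.0005,0.0005,-0.147]
    - [-0.0005,0.0005,-0.148]
    - [-0.0005,0.0005,-0.148]
    - [-0.0005,0.0005,-0.148]
  roll: [0,0,0,0,0,0,0,0]

```text
t: 18.05
tool_pos: [0.5554, -0.3603, 0.0536]
tcp_rot: [0.991, 0.134, 0.001, 0.001]
wrist_force: [0.1, 0.8, -2.2]
grip_width: 0.0215
```

Request:
move_arm:
  offset:
    - [0,0,-0.0005]
    - [0,0,-0.001]
    - [0,0,-0.0013]
    - [0,0,-0.0013]
  roll: [0,0,0,0]

```text
t: 18.45
tool_pos: [0.5546, -0.36, 0.0507]
tcp_rot: [0.991, 0.134, -0.0, -0.0]
wrist_force: [-0.0, -0.6, -3.3]
grip_width: 0.0211
```

Request:
move_arm:
  offset:
    - [0,0,-0.0003]
    - [0,0,-0.0006]
    - [0,0,-0.0006]
  roll: [0,0,0]

```text
t: 18.75
tool_pos: [0.5546, -0.3601, 0.0506]
tcp_rot: [0.991, 0.134, -0.0, -0.0]
wrist_force: [-3.7, 1.9, 6.5]
grip_width: 0.0209
```

Request:
move_arm:
  offset:
    - [0,0,0]
    - [0,0,0]
    - [0,0,0]
    - [0,0,0]
    - [0,0,0]
    - [0,0,0]
    - [0,0,0]
    - [0,0,0]
  roll: [0,0,0,0,0,0,0,0]
  grip: 0

```text
t: 19.55
tool_pos: [0.5546, -0.3601, 0.0501]
tcp_rot: [0.991, 0.134, -0.0, -0.0]
wrist_force: [-0.1, 0.1, 0.1]
grip_width: 0.0854
```

Request:
move_arm:
  offset:
    - [0,0,0.02]
    - [0,0,0.05]
    - [0,0,0.1]
    - [0,0,0.15]
    - [0,0,0.19]
    - [0,0,0.2]
    - [0,0,0.2]
    - [0,0,0.2]
  roll: [0,0,0,0,0,0,0,0]

```text
t: 20.35
tool_pos: [0.5542, -0.3598, 0.2487]
tcp_rot: [0.991, 0.134, -0.001, -0.001]
wrist_force: [0.0, -0.2, -0.8]
grip_width: 0.0852
```

Run:
```python
from h import *
np.set_printoptions(precision=4,suppress=True)
s=manip.state(); print(s['t'],s['tool_pos'],s['grip_width'],s['wrist_force'])
k=cal('wrist'); a=save('wrist','w9.png'); c=save('scene','s9.png')
hsv=cv2.cvtColor(a,cv2.COLOR_RGB2HSV)
m=cv2.inRange(hsv,(5,130,60),(25,255,255)); n,l,S,C=cv2.connectedComponentsWithStats(m)
j=min([i for i in range(1,n) if S[i,4]>300],key=lambda i:abs(C[i][0]-257)+abs(C[i][1]-170))
ys,xs=np.nonzero(l==j); P=np.array([onz('wrist',p,.065,k)[:2] for p in zip(xs,ys)]); print('ridge',S[j],cv2.minAreaRect((P*1000).astype(np.float32)))
v=a.max(2); b=((v<75)|(l==j)); b[:60]=0;b[255:]=0;b[:,:200]=0;b[:,310:]=0
n,l,S,C=cv2.connectedComponentsWithStats(b.astype(np.uint8)); j=1+np.argmax(S[1:,4]); ys,xs=np.nonzero(l==j); P=np.array([onz('wrist',p,.004,k)[:2] for p in zip(xs,ys)]); print('mat',S[j],cv2.minAreaRect((P*1000).astype(np.float32)))
cv2.imwrite('pics/c9.png',np.hstack([cv2.resize(a,(400,300)),cv2.resize(c,(400,300))])[:,:,::-1])
```

```text
20.35 [ 0.5542 -0.3598  0.2487] 0.08518812683627314 [ 0.0374 -0.1823 -0.8246]
ridge [ 247  110   24  110 2452] ((560.9637451171875, -358.2911682128906), (107.43386840820312, 21.797826766967773), 15.632894515991211)
mat [ 223   79   68  155 9863] ((555.708984375, -357.3222961425781), (180.67955017089844, 73.93903350830078), 15.420309066772461)
```

View pics/c9.png

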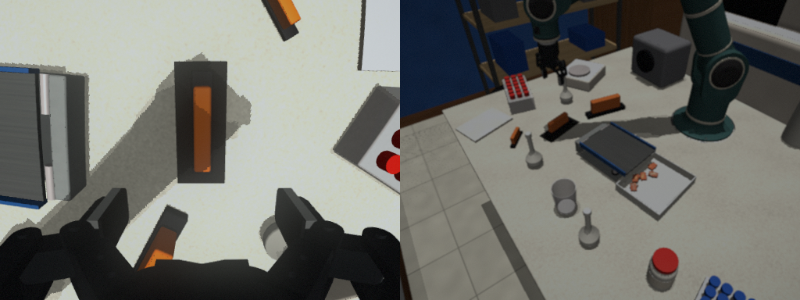

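```bash
python3 -c "
from workcell import manip
print(manip.job_done(), manip.state()['t'])"
```

```text
the job is handed in; nothing more can be done
the job is handed in; nothing more can be done
```

I wiped all five chips off the plate into the white pan, stood the scraper back on its mat, and handed the job in at about 20 s.

- **Push:** I set the mid-sized scraper down at about x = 30 mm on the plate and wiped to about x = 244 mm. It pressed with roughly 7.5–11 N, following the plate down about 8 mm. The first touch at the stiff hinge end read about 21 N for a moment before I eased off. That is under the 25 N limit but well above the 8 N asked for. These are readings at the end of each move, less the scraper's weight.
- **Chips:** In the pictures all five lie in the pan, the plate is clear, and I saw no finger contact with the chips.
- **Scraper:** It stands upright on the mat and lined up with it. The last wrist picture puts it 3–5 mm from the mat's middle along the long side and about 2 mm across. My readings of the mat's middle differed by a few mm.
- **Glassware:** The flasks, beaker and jar look unmoved in the last scene view, checked by eye only.

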